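# Empties bin behind the bar

## Task

Throw away the empty green can: lay it on the bin's chute, where it rolls down and comes to rest against the shut lid. Then press the yellow paddle right down and keep the lid raised until the can has rolled in, and ease the paddle back up slowly so that the lid closes fully without banging. Leave the full blue can and everything else on the counter where it is.

Things in the scene. Friction and masses are not known exactly. Their poses are not given: they have to be found in the camera images.
- bin: Countertop bin for empties, brushed steel, fixed. Origin: centre of its underside, z up. Its body is 200 mm (x) by 190 mm (y) by 170 mm tall, open at the top under the red lid. An aluminium chute on its -x side slopes down into it. The inside is 190 x 180 mm, floor at z = 8 mm; a can lying on it has its centre at about z = 37 mm.
- chute_mid (a point): On the chute's floor, at (-180, 0, 135) mm in the bin's frame; same axes as the bin. The floor slopes down towards the bin's +x at 10 degrees, from x = -255 mm (end stop 17 mm high) to the bin's wall at x = -95 mm. 180 mm wide inside (y), guards 21 mm high. A can let go here with its axis along y (centre 29 to 31 mm above this point) leaves room for fingers and rolls down to the lid.
- lid_edge (a point): Middle of the red lid's upper front edge: (-100, 0, 178) mm in the bin's frame when shut. The edge is turned down to z = 129 mm and bars the chute: a can on the chute stops against it with its centre at about x = -129, z = 156 mm. With the lid raised the can rolls on into the bin within about 1.5 s.
- paddle_top (a point): Centre of the upper face of the yellow press paddle, 60 x 60 mm, on the lid-lift lever at the bin's -y side; (-130, -155, 205) mm in the bin's frame when up. The lever turns about a shaft along y through (0, -155, 170) mm, so that the paddle moves almost straight down, 60 mm in all. Takes 5 to 10 N; springs back when let go. The point tilts with the paddle.
- lever (a joint): Lid-lift lever, rad: 0 = up (lid shut), 0.45 = paddle pressed fully down, at its stop.
- lid (a joint): Red lid, 200 x 196 x 8 mm, hinged along the bin's +x top edge: 0 = shut, 0.75 rad = fully raised. It follows the lever (1.67 rad per rad); nothing latches it. Let go suddenly, the paddle flies up and the lid bangs shut. It moves at about 12 rad/s per 1 m/s of paddle speed, and closes quietly if the paddle is followed up at 0.1 m/s or less (0.05 is safe).
- green_can_center (a point): Centre of the empty green drinks can with a white band, a cylinder 58 mm across and 146 mm long, about 40 g, lying on its side along its own x axis, which is level. It lies in one of the two places of the wooden rest.
- blue_can_center (a point): Centre of the full blue drinks can with a white band, same shape and size, about 360 g, in the other place of the rest, parallel to the green one and 110 mm from it (centre to centre).
- rest: Dark wooden can rest, fixed, 170 mm (x) by 220 mm (y), top at 20 mm. Origin: centre of its underside. Its two places, at y = +55 and -55 mm, each have two light strips 8 mm high along x, 54 mm apart between centres (8 mm wide), that keep a can from rolling; cans lie along x with their centres 49 mm above the counter. Which can is in which place varies.
- mug: A white mug, 85 mm tall: a bystander. Origin: centre of its underside.
- pitcher: A steel milk jug, 110 mm tall: a bystander. Origin: centre of its underside.
- tumbler: A clear glass tumbler, 100 mm tall: a bystander. Origin: centre of its underside.
- tamper: A dark steel coffee tamper, 94 mm tall: a bystander. Origin: centre of its underside.
- sugar: An amber sugar jar, 110 mm tall: a bystander. Origin: centre of its underside.
- carton: A blue milk carton, 65 x 95 x 190 mm, upright: a bystander. Origin: centre of its underside.
- portafilter: A portafilter with a black handle, lying, 36 mm tall: a bystander. Origin: centre of its underside (of its 72 mm round head; the handle reaches 185 mm from it along its -x).
Things that resemble listed ones, but are neither listed nor needed, are in the scene too. What is shaped like the part that bears green_can_center but red is not meant.

How it is judged (in metres and radians):
On the way, in this order (a step that is already met when the one before it is completed fails the run):
1. the green can lies on the chute, against the shut lid (x of green_can_center in the frame of bin between -0.15 and -0.115 m and y of green_can_center in the frame of bin between -0.04 and 0.04 m and z of green_can_center in the frame of bin between 0.14 and 0.18 m and value of joint lid below 0.06 rad), for 0.3 s.
2. the paddle is held down with the lid raised (over 0.5 rad) and the can has rolled into the bin (x of green_can_center in the frame of bin between -0.095 and 0.095 m and y of green_can_center in the frame of bin between -0.095 and 0.095 m and z of green_can_center in the frame of bin between 0.02 and 0.1 m and value of joint lid above 0.5 rad), for 0.2 s.
At the end, for the whole second after the job is handed in: The green can is inside the bin (its centre within the walls and less than 100 mm above the bin's underside), the lid is shut (under 0.05 rad), the lever is up (under 0.04 rad) and the blue can lies where it was (within 20 mm) (x of green_can_center in the frame of bin between -0.095 and 0.095 m and y of green_can_center in the frame of bin between -0.095 and 0.095 m and z of green_can_center in the frame of bin between 0.02 and 0.1 m and value of joint lid below 0.05 rad and value of joint lever below 0.04 rad and distance of blue_can_center from where it was at the start of the episode below 0.02 m); the robot touches nothing.
It fails at once if the lid bangs shut (falls faster than 3.5 rad/s) (velocity of joint lid below -3.5 rad/s).
It fails at once if the blue can is moved by more than 25 mm (distance of blue_can_center from where it was at the start of the episode above 0.025 m).
It fails at once if another thing on the counter is moved by more than 30 mm (distance of any of mug, pitcher, tumbler, tamper, sugar, carton, portafilter from where it was at the start of the episode above 0.03 m).
It also fails if it takes over 56 s, if anything falls off the work surface, if the arm or the gripper's body presses on something with over 40 N, if the wrist force passes 120 N, or if a joint passes its speed limit or range.

## Robot

A 6-joint arm with a two-finger parallel gripper is mounted at the origin on the work surface. World frame = base frame: x ahead of the robot, y to its left, z up, the work surface at z = 0. Lengths are in m, angles in degrees, forces in N, time in s.
With the tool pointing down it reaches from about 0.35 to 0.95 m from the base axis. Payload 17.4 kg.
Tool frame: the origin (TCP) lies at the very end of the fingers, on their centre line; the grasp point (between the pads) lies 19 mm behind it; z points along the fingers, y is the line along which they close (so a half turn about z gives the same grasp; the last joint's range is limited). The gripper opens to 93 mm and grips with 3 to 60 N. Pads are 15 mm wide; open, the fingers measure 128 mm over their backs; the gripper's body (75 mm by 188 mm) begins 65 mm behind the grasp point.
Start: joints at [-77.51, 6.646, 82.598, -0, 90.757, -2.166], TCP at [0.171, -0.653, 0.219] pointing down, gripper open.
Joint ranges: [-162.19, 162.19], [-47.58, 125.68], [4.15, 143.07], [-65.23, 245.23], [0.69, 171.88], [-170.13, 170.13]. Speed limits (degrees/s): [108.29, 108.29, 127.2, 180, 180, 180].

## Interface

Orientations are given as a 3x3 rotation matrix whose columns are the frame's x, y, z axes.
In Python, from workcell import robot gives the robot as it stands.
- The arm moves only by the tool apply_moves, never from a script. Its argument "commands" is a list of rows, each a list of 5 numbers: the closure, from 0 (fully open) to 1 (shut), then the shift along the tool's x, y, z in mm, then the turn about the tool's z in rad. A call has 1 to 5 rows; each row is the pose to reach, as a shift and turn from the pose commanded when the call began, along the tool's axes at that moment; what a row does not reach only later rows make up. A row lasts 1/10 s, in which the tool goes at most 50 mm and 8.59 degrees, less where a joint would pass 70% of its speed; a pose out of reach is approached as far as the arm can. A call with a gripper value outside its range is refused whole. The fingers move at their own pace and stop on an object; the grip force is fixed at half the most. Time passes only in rows, so rows that repeat a pose let the fingers close. It gives the time, the measured TCP pose, the force, the opening and the grip force at its end, in the units of the state.
- robot.read_state(): the state, without advancing time (a new reading comes with each control period).
- robot.snapshot(name): name is "side" or "top"; returns (picture, depth): 400x640x3 uint8, red, green, blue; 400x640 float32, m along the optical axis (not along the pixel's ray), 0 where there is no reading.
- robot.calibration(name): a dict with "fx", "fy", "cx", "cy" (pixels), "R" (3x3) and "t" (3): a world point X has camera coordinates R X + t. Camera axes: x right, y down, z forward; pixel columns grow to the right and rows downward; lengths in m; the calibration is good to about 2 mm. A picture is of the moment at which its call begins. calibration takes no time and is no camera call.
- robot.hand_in(): hands the job in; it is judged then, once.
The state is a dict: "time_s": time; "joint_pos": joint angles; "joint_velocities": joint speeds; "effort": joint torques, N m; "tool_pos": TCP position; "eef_rot": TCP orientation; "contact_force": force on the tool from outside, world axes, zero at the start; "ft_torque": the same for the moment, N m; "width": finger opening in m; "finger_force": force on a finger pad.
Only numpy, scipy, OpenCV 4.12 (cv2) and the standard library are available. Lean on these libraries where they do the work, as an engineer would, in place of code of your own. Each camera call takes 0.05 s, during which the arm holds its last target. There are 200 camera calls.

## Working session

There is one attempt and no reset: what is moved stays moved. The work goes in short steps, Python scripts to look and compute and a tool call to move; the robot and the scene stay as the last step left them, time stands still between calls to the robot, and variables do not carry over. Pictures are saved under pics/ and viewed, at most 10 in all, crops included, and the job is handed in when it is done.

Besides the shell and the picture viewer there is one more tool, called after "Request:" as name(argument=value, ...) on one line, values as JSON. apply_moves: Moves the arm, as the interface text tells. Its arguments: {"type":"object","properties":{"commands":{"type":"array"}},"required":["commands"]}

```bash
mkdir -p pics; ls; python3 - <<'E'
from workcell import robot
import cv2,numpy as np
for n in("top","side"):
    p,d=robot.snapshot(n); cv2.imwrite(f"pics/{n}0.png",p[:,:,::-1]); np.savez(f"{n}0.npz",p=p,d=d)
    c=robot.calibration(n); print(n,c, d.min(), d.max(), (d==0).mean())
s=robot.read_state();print(s)
E
```

```text
pics
top {'fx': 401.0589024792844, 'fy': 401.0589024792844, 'cx': 317.7282393005513, 'cy': 200.03230590813976, 'R': array([[ 0.02720448, -0.99959297,  0.00859136],
       [-0.98359408, -0.02830034, -0.1781622 ],
       [ 0.17833282, -0.0036036 , -0.98396363]]), 't': array([-0.02582759,  0.57722653,  1.37755921])} 0.0 2.3779528 0.0041484375
side {'fx': 437.5754782642602, 'fy': 437.5754782642602, 'cx': 317.9668378318449, 'cy': 197.0505692829703, 'R': array([[-0.98434746, -0.1752584 , -0.01856282],
       [-0.11142118,  0.7004669 , -0.70493364],
       [ 0.13654818, -0.69183134, -0.70903031]]), 't': array([0.55048336, 0.18447765, 1.43774513])} 0.0 3.3206384 0.0039296875
{'time_s': 0.1, 'joint_pos': array([-7.75114350e+01,  6.67095503e+00,  8.26316533e+01,  2.76703004e-04,
        9.07561251e+01, -2.16456172e+00]), 'joint_velocities': array([ 0.02169994, -0.14208624, -0.08701756,  0.04711657,  0.03429725,
       -0.00481604]), 'effort': array([ 1.33995527e-03, -7.22898102e+01, -6.23865581e+01,  7.82264303e-02,
        2.27929320e-02, -7.74367049e-05]), 'tool_pos': array([ 0.17071991, -0.65286703,  0.21798683]), 'eef_rot': array([[ 9.67475016e-01,  2.52966493e-01, -2.16956155e-04],
       [ 2.52966582e-01, -9.67474498e-01,  1.00188209e-03],
       [ 4.35430505e-05, -1.02417855e-03, -9.99999475e-01]]), 'contact_force': array([ 0.20808144,  0.64364857, -0.21747946]), 'ft_torque': array([0.00989786, 0.01401548, 0.03992209]), 'finger_force': 0.0, 'width': 0.09300655846055736}
```

View pics/top0.png

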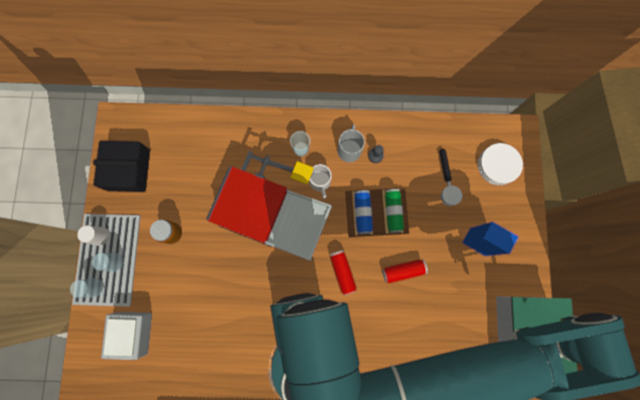

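View pics/side0.png

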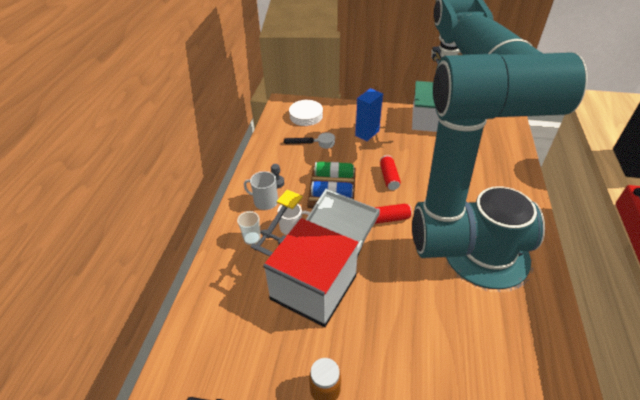

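The top view shows the bin with its red lid at (245,205), chute at (300,222) and yellow paddle at (303,171), with the mug close by at (320,178). The green can is at (394,211), the blue one at (363,212), and two red decoys lie below. The side view agrees.

```bash
cat > h.py <<'E'
from workcell import robot
import cv2,numpy as np
def cloud(n,p,d):
    c=robot.calibration(n); v,u=np.mgrid[:400,:640]
    C=np.stack([(u-c['cx'])/c['fx']*d,(v-c['cy'])/c['fy']*d,d],-1)
    return (C-c['t'])@c['R']      # R^T (C-t)
def mask(p,lo,hi):
    return cv2.inRange(cv2.cvtColor(p,cv2.COLOR_RGB2HSV),lo,hi)>0
COL=dict(green=((45,120,40),(75,255,255)),blue=((105,130,40),(125,255,255)),yellow=((24,150,120),(34,255,255)),red=((0,225,90),(4,255,255)))
E
python3 - <<'E'
from h import *
for n in("top","side"):
    z=np.load(n+"0.npz");p,d=z['p'],z['d'];W=cloud(n,p,d)
    for k,(lo,hi) in COL.items():
        m=mask(p,lo,hi)&(d>0)&(W[...,0]>.2)&(W[...,2]>.01)&(W[...,2]<.3)
        if k=='red': m&=W[...,2]>.12
        if k in('green','blue'): m&=(W[...,1]>-.35)&(W[...,2]<.12)&(W[...,1]<.1)
        nn,l,st,ce=cv2.connectedComponentsWithStats(m.astype(np.uint8))
        for i in range(1,nn):
            if st[i,4]<40: continue
            q=W[l==i]; r=cv2.minAreaRect(q[:,:2].astype(np.float32)*1000)
            print(n,k,st[i,4],ce[i].round(),'mean',q.mean(0).round(4),'z',np.percentile(q[:,2],[2,50,98]).round(3),'rect',np.round(r[0]),np.round(r[1]),round(r[2],1))
    # can-top ridge: x/y of highest points in can region
    m=(W[...,2]>.05)&(W[...,2]<.1)&(W[...,0]>.45)&(W[...,0]<.75)&(W[...,1]<0)&(W[...,1]>-.35)
    if n=='top':
        nn,l,st,ce=cv2.connectedComponentsWithStats(m.astype(np.uint8))
        for i in range(1,nn):
            if st[i,4]<100: continue
            q=W[l==i]; r=cv2.minAreaRect(q[:,:2].astype(np.float32)*1000)
            print('high',st[i,4],ce[i].round(),q[:,2].max(),np.round(r[0]),np.round(r[1]),round(r[2],1))
        # tall things near: heights on grid
        m=(W[...,2]>.03)&(W[...,0]>.3)&(W[...,0]<.95)&(W[...,1]<.45)&(W[...,1]>-.6)&(W[...,2]<.5)
        nn,l,st,ce=cv2.connectedComponentsWithStats(m.astype(np.uint8))
        for i in range(1,nn):
            if st[i,4]<60: continue
            q=W[l==i]; print('obj',ce[i].round(),st[i,4],q.min(0).round(3),q.max(0).round(3))
E
```

```text
top green 199 [393. 198.] mean [ 0.5892 -0.2746  0.0713] z [0.021 0.073 0.082] rect [ 591. -282.] [49. 64.] 6.2
top green 227 [395. 222.] mean [ 0.5029 -0.2814  0.0724] z [0.059 0.074 0.082] rect [ 504. -289.] [51. 65.] 6.6
top blue 193 [362. 199.] mean [ 0.5811 -0.1657  0.0729] z [0.059 0.074 0.083] rect [ 582. -168.] [49. 53.] 5.9
top blue 220 [364. 223.] mean [ 0.4961 -0.1729  0.0731] z [0.061 0.074 0.081] rect [ 496. -175.] [54. 51.] 2.3
top yellow 318 [302. 172.] mean [0.6384 0.0454 0.2051] z [0.2   0.205 0.21 ] rect [639.  46.] [61. 58.] 70.0
top red 2723 [243. 206.] mean [0.5299 0.2317 0.1781] z [0.173 0.178 0.183] rect [535. 215.] [192. 188.] 70.2
high 138 [323. 179.] 0.09100318935172358 [643. -27.] [114.  50.] 1.6
high 672 [363. 212.] 0.08516069215894431 [ 538. -170.] [148.  59.] 5.5
high 666 [394. 211.] 0.08442928952900042 [ 545. -280.] [148.  58.] 4.1
obj [350. 144.] 411 [ 0.733 -0.164  0.03 ] [ 0.853 -0.077  0.116]
obj [300. 142.] 271 [0.745 0.027 0.03 ] [0.814 0.095 0.109]
obj [377. 151.] 98 [ 0.743 -0.234  0.032] [ 0.777 -0.203  0.097]
obj [271. 208.] 7524 [ 0.362 -0.05
[... 289 characters left out ...]
198]
obj [341. 267.] 473 [ 0.3   -0.14   0.032] [ 0.401 -0.055  0.065]
obj [405. 271.] 692 [ 0.301 -0.393  0.03 ] [ 0.377 -0.244  0.064]
side green 176 [323. 169.] mean [ 0.5852 -0.2589  0.0644] z [0.041 0.068 0.079] rect [ 586. -267.] [46. 56.] 9.2
side green 191 [345. 170.] mean [ 0.5004 -0.2654  0.0635] z [0.039 0.066 0.079] rect [ 501. -274.] [49. 56.] 8.2
side blue 163 [319. 187.] mean [ 0.5823 -0.1546  0.0655] z [0.019 0.07  0.079] rect [ 582. -187.] [ 50. 110.] 6.7
side blue 178 [344. 189.] mean [ 0.4901 -0.1601  0.0677] z [0.045 0.07  0.079] rect [ 495. -191.] [ 51. 106.] 6.3
side yellow 225 [288. 198.] mean [0.6392 0.0481 0.2031] z [0.199 0.203 0.207] rect [637.  47.] [64. 58.] 71.3
```

Request:
apply_moves(commands=[[0, 41, -24, 0, 0], [0, 82, -48, 0, 0], [0, 123, -72, 0, 0], [0, 164, -96, 0, 0], [0, 205, -120, 0, 0]])

```text
time_s: 0.6
tool_pos: [0.3397, -0.4835, 0.2184]
eef_rot: [[0.968, 0.253, -0.0], [0.253, -0.968, 0.0], [-0.0, -0.0, -1.0]]
contact_force: [0.3, -0.0, 0.7]
width: 0.0932
finger_force: 0.0
```

Request:
apply_moves(commands=[[0, 41, -24, 0, 0], [0, 82, -48, 0, 0], [0, 123, -72, 0, 0], [0, 164, -96, 0, 0], [0, 205, -120, 0, 0]])

```text
time_s: 1.1
tool_pos: [0.5077, -0.3154, 0.2185]
eef_rot: [[0.967, 0.253, -0.0], [0.253, -0.967, 0.0], [-0.0, -0.0, -1.0]]
contact_force: [-0.3, -0.7, -0.2]
width: 0.0932
finger_force: 0.0
```

```bash
python3 - <<'E'
from h import *
s=robot.read_state();print(s['time_s'],s['tool_pos'],s['eef_rot'].round(3),s['joint_pos'].round(1))
R=s['eef_rot'];print('to can (mm)',R.T@(np.array([.545,-.280,.034])-s['tool_pos'])*1000,'yaw',np.degrees(np.arctan2(R[1,0],R[0,0])))
# bin fit from first pictures: lid top points by height, and chute
z=np.load("top0.npz");p,d=z['p'],z['d'];W=cloud('top',p,d)
m=mask(p,(0,150,60),(6,255,255))&(W[...,2]>.16)&(W[...,2]<.195)
q=W[m];r=cv2.minAreaRect(q[:,:2].astype(np.float32)*1000);print('lid',len(q),r,q.mean(0))
m=(W[...,2]>.1)&(W[...,2]<.2)&(W[...,1]<.3)&(W[...,1]>-.06)&(W[...,0]<.63)&(W[...,0]>.35)
nn,l,st,ce=cv2.connectedComponentsWithStats(m.astype(np.uint8));i=1+st[1:,4].argmax()
q=W[l==i];print('bin+chute',st[i,4],cv2.minAreaRect(q[:,:2].astype(np.float32)*1000))
y=np.radians(70.5);Q=np.array([[np.cos(y),-np.sin(y)],[np.sin(y),np.cos(y)]])
print('origin from paddle',np.array([.6388,.0465])-Q@[-.130,-.155],'from full',)
E
```

```text
1.1 [ 0.50771783 -0.31541205  0.2185184 ] [[ 0.967  0.253 -0.   ]
 [ 0.253 -0.967  0.   ]
 [-0.    -0.    -1.   ]] [-34.3  -3.   92.5  -0.   90.5  41.1]
to can (mm) [ 45.04901343 -24.80900397 184.51589307] yaw 14.655079294177828
lid 3605 ((535.9818115234375, 217.55819702148438), (199.05950927734375, 196.35198974609375), 70.30632019042969) [0.53368174 0.21650774 0.17799266]
bin+chute 6044 ((513.4631958007812, 146.9668426513672), (358.63580322265625, 203.25323486328125), 70.53987884521484)
origin from paddle [0.53608546 0.22078346] from full
```

Request:
apply_moves(commands=[[0, 22, -12, 20, 0.09], [0, 45, -25, 50, 0.177], [0, 45, -25, 80, 0.177], [0, 45, -25, 100, 0.177], [0, 45, -25, 110, 0.177]])

```text
time_s: 1.6
tool_pos: [0.5433, -0.2809, 0.1062]
eef_rot: [[0.997, 0.079, -0.003], [0.079, -0.997, 0.001], [-0.002, -0.002, -1.0]]
contact_force: [-0.2, 0.3, 0.2]
width: 0.0928
finger_force: 0.0
```

```bash
python3 - <<'E'
from h import *
s=robot.read_state();R=s['eef_rot'];print(s['tool_pos'],'yaw',np.degrees(np.arctan2(R[1,0],R[0,0])))
p,d=robot.snapshot("side");cv2.imwrite("pics/side1.png",cv2.resize(p[100:260,240:440,::-1],None,fx=4,fy=4)[:600])
E
```

```text
[ 0.54325434 -0.28087696  0.10619356] yaw 4.5401820474496875
```

View pics/side1.png

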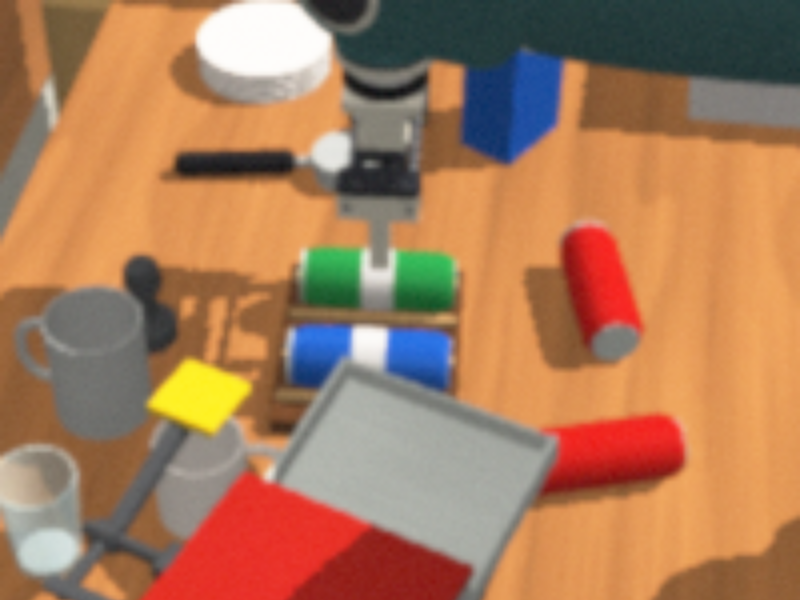

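The gripper is aligned over the green can's white band, around (380,265) in the crop, with its fingers straddling the can. I'll go down 72 mm and close.

Request:
apply_moves(commands=[[0, 1, 0, 25, 0], [0, 1, 0, 50, 0], [0, 1, 0, 65, 0], [0, 1, 0, 73, 0], [0, 1, 0, 73, 0]])

```text
time_s: 2.15
tool_pos: [0.5448, -0.2815, 0.0354]
eef_rot: [[0.997, 0.078, -0.001], [0.078, -0.997, 0.0], [-0.001, -0.0, -1.0]]
contact_force: [-0.4, 0.2, 1.1]
width: 0.093
finger_force: 0.0
```

Request:
apply_moves(commands=[[1, 0, 0, 0, 0], [1, 0, 0, 0, 0], [1, 0, 0, 0, 0], [1, 0, 0, 0, 0], [1, 0, 0, 0, 0]])

```text
time_s: 2.65
tool_pos: [0.545, -0.2815, 0.0359]
eef_rot: [[0.997, 0.079, 0.0], [0.079, -0.997, -0.0], [0.0, 0.0, -1.0]]
contact_force: [0.1, -0.7, -0.5]
width: 0.0579
finger_force: 15.0
```

Request:
apply_moves(commands=[[1, 0, 0, -20, 0], [1, 0, 0, -60, 0], [1, 0, 0, -105, 0], [1, 0, 0, -150, 0], [1, 0, 0, -195, 0]])

```text
time_s: 3.15
tool_pos: [0.5446, -0.2813, 0.2326]
eef_rot: [[0.997, 0.079, 0.0], [0.079, -0.997, -0.0], [0.0, 0.0, -1.0]]
contact_force: [0.3, 0.3, 0.7]
width: 0.0573
finger_force: 30.0
```

Request:
apply_moves(commands=[[1, 0, 0, -25, 0], [1, -5, -40, -25, 0], [1, -11, -82, -25, 0], [1, -16, -124, -25, 0], [1, -21, -166, -25, 0]])

```text
time_s: 3.65
tool_pos: [0.5102, -0.1162, 0.2557]
eef_rot: [[0.997, 0.078, 0.0], [0.078, -0.997, 0.0], [0.0, -0.0, -1.0]]
contact_force: [0.9, 0.4, -0.5]
width: 0.0572
finger_force: 30.0
```

Request:
apply_moves(commands=[[1, -5, -40, 0, 0.1], [1, -11, -82, 0, 0.21], [1, -16, -124, 0, 0.32], [1, -22, -169, 0, 0.42], [1, -22, -169, 0, 0.42]])

```text
time_s: 4.15
tool_pos: [0.4746, 0.053, 0.2561]
eef_rot: [[0.942, -0.335, 0.001], [-0.335, -0.942, 0.001], [0.0, -0.001, -1.0]]
contact_force: [0.4, -0.3, -0.2]
width: 0.0577
finger_force: 30.0
```

```bash
python3 - <<'E'
from h import *
s=robot.read_state();R=s['eef_rot'];print(s['time_s'],s['tool_pos'],'yaw',np.degrees(np.arctan2(R[1,0],R[0,0])),s['joint_pos'].round(1),s['width'])
y=np.radians(70.4);Q=np.array([[np.cos(y),-np.sin(y)],[np.sin(y),np.cos(y)]])
t=np.r_[np.array([.536,.2195])+Q@[-.18,0],.153];print(t,R.T@(t-s['tool_pos'])*1000)
p,d=robot.snapshot("side");cv2.imwrite("pics/side2.png",cv2.resize(p[100:300,220:440,::-1],None,fx=3,fy=3))
E
```

```text
4.15 [0.47464177 0.05299644 0.25606166] yaw -19.588208109347917 [ 3.300e+00 -1.890e+01  1.027e+02  1.000e-01  9.610e+01  1.129e+02] 0.057662823085614004
[0.47561872 0.04992966 0.153     ] [  1.91731527   2.68378345 103.05913908]
```

View pics/side2.png

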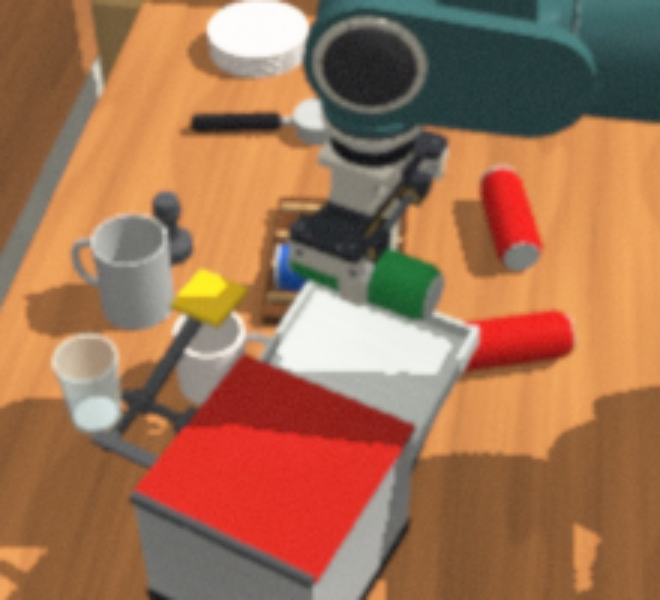

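The held can is above the chute, about (400,280) in the crop, parallel to the lid edge. I'll lower it, release, and lift.

Request:
apply_moves(commands=[[1, 2, 3, 30, 0], [1, 2, 3, 65, 0], [1, 2, 3, 90, 0], [1, 2, 3, 100, 0], [1, 2, 3, 102, 0]])

```text
time_s: 4.7
tool_pos: [0.4765, 0.0449, 0.1531]
eef_rot: [[0.942, -0.335, -0.001], [-0.335, -0.942, -0.0], [-0.001, 0.001, -1.0]]
contact_force: [-0.4, -0.2, -0.2]
width: 0.0575
finger_force: 30.0
```

Request:
apply_moves(commands=[[1, 0, 0, 0, 0], [0, 0, 0, 0, 0], [0, 0, 0, 0, 0], [0, 0, 0, 0, 0], [0, 0, 0, 0, 0]])

```text
time_s: 5.2
tool_pos: [0.4767, 0.0456, 0.154]
eef_rot: [[0.942, -0.334, 0.001], [-0.334, -0.942, -0.0], [0.001, -0.0, -1.0]]
contact_force: [0.5, 0.9, -0.3]
width: 0.085
finger_force: 0.0
```

Request:
apply_moves(commands=[[0, 0, 0, 0, 0], [0, 0, 0, -10, 0], [0, 0, 0, -30, 0], [0, 0, 0, -60, 0], [0, 0, 0, -100, 0]])

```text
time_s: 5.7
tool_pos: [0.476, 0.0456, 0.2543]
eef_rot: [[0.942, -0.335, -0.002], [-0.335, -0.942, -0.0], [-0.002, 0.001, -1.0]]
contact_force: [0.1, 0.2, 0.2]
width: 0.0929
finger_force: 0.0
```

Request:
apply_moves(commands=[[0.5, 0, 0, -10, 0], [1, 0, 0, -10, 0], [1, 0, 0, -10, 0], [1, 0, 0, -10, 0], [1, 0, 0, -10, 0]])

```text
time_s: 6.2
tool_pos: [0.4763, 0.0456, 0.2625]
eef_rot: [[0.942, -0.335, -0.002], [-0.335, -0.942, -0.0], [-0.002, 0.001, -1.0]]
contact_force: [-0.5, -0.5, 0.2]
width: 0.0575
finger_force: 0.0
```

```bash
python3 - <<'E'
from h import *
s=robot.read_state();R=s['eef_rot'];print(s['time_s'],s['tool_pos'],s['width'])
y=np.radians(70.4);Q=np.array([[np.cos(y),-np.sin(y)],[np.sin(y),np.cos(y)]])
O=np.array([.536,.2195])
for n in("side","top"):
    p,d=robot.snapshot(n);W=cloud(n,p,d)
    m=mask(p,*COL['green'])&(W[...,2]>.1)&(W[...,2]<.3)&(W[...,0]>.3)
    q=W[m];b=(q[:,:2]-O)@Q
    if len(q):print(n,len(q),'bin xy',b.mean(0),b.min(0),b.max(0),'z',q[:,2].mean(),q[:,2].max())
    if n=='side':cv2.imwrite("pics/side3.png",cv2.resize(p[100:300,220:440,::-1],None,fx=3,fy=3))
t=np.r_[O+Q@[-.132,-.155],.225];print(t,R.T@(t-s['tool_pos'])*1000)
E
```

```text
6.2 [0.47627467 0.04560108 0.2624883 ] 0.057451571011613814
side 359 bin xy [-0.11957798  0.00253273] [-0.14481016 -0.07066444] [-0.10208593  0.06589488] z 0.17897187421196048 0.18682658067341942
top 157 bin xy [-0.13798809  0.0408499 ] [-0.15530339  0.01830922] [-0.11436091  0.0627632 ] z 0.17985880644626942 0.19026345394331767
[0.6377393  0.04315342 0.225     ] [153.03437119 -51.7439846   37.21871189]
```

View pics/side3.png

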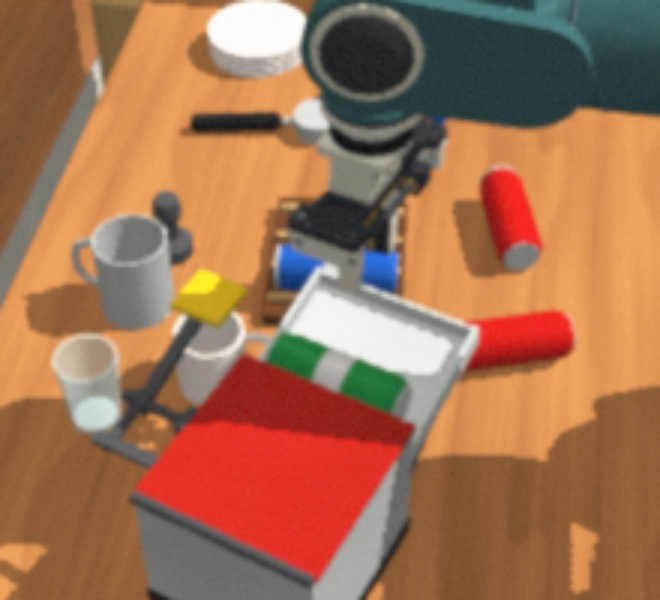

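The can lies on the chute against the shut lid, at about (340,370) in the crop, centred in y. Next I'll move over the paddle.

Request:
apply_moves(commands=[[1, 35, -12, 0, 0], [1, 75, -26, 0, 0], [1, 115, -39, 0, 0], [1, 153, -52, 0, 0], [1, 153, -52, 20, 0]])

```text
time_s: 6.8
tool_pos: [0.6419, 0.0432, 0.2432]
eef_rot: [[0.942, -0.335, 0.001], [-0.335, -0.942, -0.0], [0.001, -0.0, -1.0]]
contact_force: [-0.3, -0.0, -0.2]
width: 0.0092
finger_force: 0.0
```

Request:
apply_moves(commands=[[1, 0, 0, 15, 0], [1, 0, 0, 25, 0], [1, 0, 0, 35, 0], [1, 0, 0, 40, 0], [1, 0, 0, 45, 0]])

```text
time_s: 7.3
tool_pos: [0.6378, 0.043, 0.1999]
eef_rot: [[0.942, -0.335, 0.001], [-0.335, -0.942, -0.001], [0.001, 0.0, -1.0]]
contact_force: [-4.1, -5.0, 8.2]
width: 0.0011
finger_force: 4.3
```

Request:
apply_moves(commands=[[1, 0, 0, 8, 0], [1, 0, 0, 16, 0], [1, 0, 0, 24, 0], [1, 0, 0, 32, 0], [1, 0, 0, 38, 0]])

```text
time_s: 7.8
tool_pos: [0.6381, 0.0424, 0.1619]
eef_rot: [[0.942, -0.335, 0.002], [-0.335, -0.942, -0.002], [0.002, 0.001, -1.0]]
contact_force: [-2.6, -6.5, 7.9]
width: 0.0005
finger_force: 4.7
```

Request:
apply_moves(commands=[[1, 0, 0, 3, 0], [1, 0, 0, 6, 0], [1, 0, 0, 6, 0], [1, 0, 0, 6, 0], [1, 0, 0, 6, 0]])

```text
time_s: 8.3
tool_pos: [0.6382, 0.0428, 0.1564]
eef_rot: [[0.942, -0.335, 0.002], [-0.335, -0.942, -0.001], [0.002, 0.0, -1.0]]
contact_force: [-2.3, -5.1, 6.8]
width: 0.0003
finger_force: 4.2
```

Request:
apply_moves(commands=[[1, 0, 0, 2, 0], [1, 0, 0, 2, 0], [1, 0, 0, 2, 0], [1, 0, 0, 2, 0], [1, 0, 0, 2, 0]])

```text
time_s: 8.8
tool_pos: [0.6383, 0.0429, 0.1544]
eef_rot: [[0.942, -0.335, 0.002], [-0.335, -0.942, -0.001], [0.003, -0.0, -1.0]]
contact_force: [-2.0, -3.3, 7.0]
width: 0.0003
finger_force: 4.0
```

```bash
python3 - <<'E'
from h import *
s=robot.read_state();print(s['time_s'],s['tool_pos'],s['contact_force'])
for n in("side",):
    p,d=robot.snapshot(n);W=cloud(n,p,d)
    m=mask(p,*COL['green'])&(W[...,2]>.0)&(W[...,2]<.3)&(W[...,0]>.3)&(W[...,1]>-.05)
    print('green px',m.sum(),W[m].mean(0) if m.any() else '')
    cv2.imwrite("pics/side4.png",cv2.resize(p[100:300,220:440,::-1],None,fx=3,fy=3))
E
```

```text
8.8 [0.6382856  0.0429489  0.15439927] [-2.02714101 -3.28416279  7.00511443]
green px 0
```

View pics/side4.png

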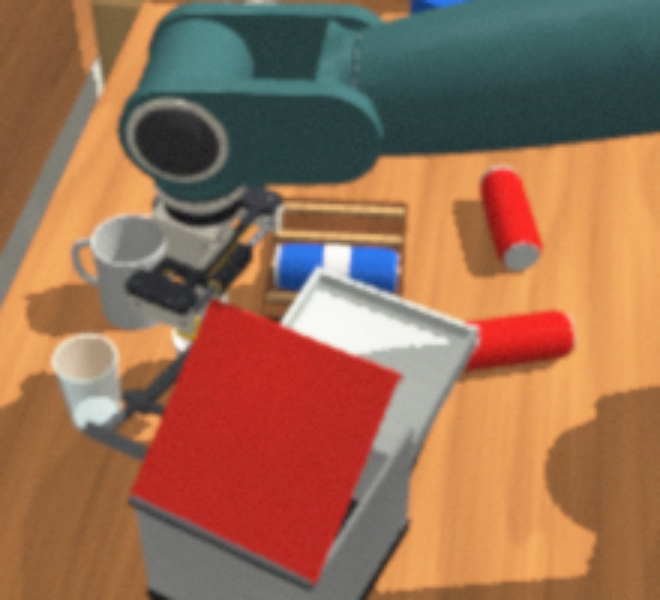

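The lid is up and the chute is empty. I'll press on to the stop, hold while the can rolls in, and check the lid angle and can from both cameras.

Request:
apply_moves(commands=[[1, 0, 0, 2, 0], [1, 0, 0, 4, 0], [1, 0, 0, 4, 0], [1, 0, 0, 4, 0], [1, 0, 0, 4, 0]])

```text
time_s: 9.35
tool_pos: [0.6384, 0.0434, 0.1505]
eef_rot: [[0.942, -0.335, 0.003], [-0.335, -0.942, -0.0], [0.003, -0.001, -1.0]]
contact_force: [-1.3, -1.3, 7.2]
width: 0.0011
finger_force: 3.6
```

Request:
apply_moves(commands=[[1, 0, 0, 0, 0], [1, 0, 0, 0, 0], [1, 0, 0, 0, 0], [1, 0, 0, 0, 0], [1, 0, 0, 0, 0]])

```text
time_s: 9.85
tool_pos: [0.6384, 0.0433, 0.1506]
eef_rot: [[0.942, -0.335, 0.003], [-0.335, -0.942, -0.0], [0.003, -0.001, -1.0]]
contact_force: [-1.0, -1.4, 7.7]
width: 0.0004
finger_force: 3.6
```

Request:
apply_moves(commands=[[1, 0, 0, 0, 0], [1, 0, 0, 0, 0], [1, 0, 0, 0, 0], [1, 0, 0, 0, 0], [1, 0, 0, 0, 0]])

```text
time_s: 10.35
tool_pos: [0.6384, 0.0434, 0.1505]
eef_rot: [[0.942, -0.335, 0.003], [-0.335, -0.942, -0.0], [0.003, -0.001, -1.0]]
contact_force: [-2.1, -0.4, 7.2]
width: 0.0004
finger_force: 3.6
```

```bash
python3 - <<'E'
from h import *
y=np.radians(70.4);Q=np.array([[np.cos(y),-np.sin(y)],[np.sin(y),np.cos(y)]]);O=np.array([.536,.2195])
for n in("side","top"):
    p,d=robot.snapshot(n);W=cloud(n,p,d);b=(W[...,:2]-O)@Q
    I=(abs(b[...,1])<.098)&(b[...,0]<.1)
    g=mask(p,(40,80,15),(80,255,255))&I&(b[...,0]>-.27)&(W[...,2]>0)&(W[...,2]<.25)
    print(n,'green',g.sum(),b[g].mean(0) if g.any() else '',W[g][:,2].mean() if g.any() else '')
    r=mask(p,(0,150,40),(6,255,255))&I&(b[...,0]>-.1)&(W[...,2]>.16)
    k=np.polyfit(b[r][:,0],W[r][:,2],1);print('lid angle',np.arctan(-k[0]),r.sum())
    lo=I&(b[...,0]>-.1)&(W[...,2]<.15)&(W[...,2]>-.02);print('seen inside',lo.sum(),b[lo].mean(0),np.percentile(W[lo][:,2],[5,50,95]) if lo.any() else '')
E
```

```text
side green 0  
lid angle 0.7000617887894275 4823
seen inside 1049 [-0.00722539  0.08758925] [0.01184007 0.07826203 0.142056  ]
top green 0  
lid angle 0.5936581403032256 2994
seen inside 518 [-0.04877643  0.04417615] [0.0143955  0.02080868 0.11929688]
```

The lid is at about 0.7 rad and no can shows on the chute, so it is in the bin under the lid. I'll press the last few mm to the stop, then ease up at 0.04 m/s.

Request:
apply_moves(commands=[[1, 0, 0, 2, 0], [1, 0, 0, 4, 0], [1, 0, 0, 4, 0], [1, 0, 0, 4, 0], [1, 0, 0, 4, 0]])

```text
time_s: 10.95
tool_pos: [0.6386, 0.0437, 0.147]
eef_rot: [[0.942, -0.334, 0.004], [-0.334, -0.942, 0.001], [0.003, -0.002, -1.0]]
contact_force: [-0.5, 1.6, 9.8]
width: 0.0005
finger_force: 4.2
```

Request:
apply_moves(commands=[[1, 0, 0, -3, 0], [1, 0, 0, -7, 0], [1, 0, 0, -11, 0], [1, 0, 0, -15, 0], [1, 0, 0, -19, 0]])

```text
time_s: 11.45
tool_pos: [0.6381, 0.0423, 0.1654]
eef_rot: [[0.942, -0.335, 0.002], [-0.335, -0.942, -0.002], [0.002, 0.001, -1.0]]
contact_force: [-3.7, -9.4, 6.0]
width: 0.0007
finger_force: 4.4
```

Request:
apply_moves(commands=[[1, 0, 0, -4, 0], [1, 0, 0, -8, 0], [1, 0, 0, -12, 0], [1, 0, 0, -16, 0], [1, 0, 0, -20, 0]])

```text
time_s: 11.95
tool_pos: [0.6383, 0.0429, 0.1856]
eef_rot: [[0.942, -0.335, 0.003], [-0.335, -0.942, -0.001], [0.003, -0.0, -1.0]]
contact_force: [-0.8, -1.3, 7.1]
width: 0.001
finger_force: 3.3
```

Request:
apply_moves(commands=[[1, 0, 0, -3, 0], [1, 0, 0, -6, 0], [1, 0, 0, -9, 0], [1, 0, 0, -12, 0], [1, 0, 0, -15, 0]])

```text
time_s: 12.45
tool_pos: [0.6385, 0.0439, 0.2005]
eef_rot: [[0.942, -0.334, 0.003], [-0.334, -0.942, 0.001], [0.003, -0.002, -1.0]]
contact_force: [1.9, 3.5, 4.4]
width: 0.0004
finger_force: 2.4
```

Request:
apply_moves(commands=[[1, 0, 0, -3, 0], [1, 0, 0, -6, 0], [1, 0, 0, -9, 0], [1, 0, 0, -12, 0], [1, 0, 0, -15, 0]])

```text
time_s: 12.95
tool_pos: [0.638, 0.0433, 0.2135]
eef_rot: [[0.942, -0.335, -0.001], [-0.335, -0.942, -0.0], [-0.001, 0.0, -1.0]]
contact_force: [0.8, -0.4, 0.2]
width: 0.0005
finger_force: 0.0
```

Request:
apply_moves(commands=[[1, 0, 0, -10, 0], [1, 0, 0, -30, 0], [1, 0, 0, -60, 0], [1, 0, 0, -90, 0], [1, 0, 0, -90, 0]])

```text
time_s: 13.45
tool_pos: [0.6389, 0.0434, 0.309]
eef_rot: [[0.942, -0.335, 0.006], [-0.335, -0.942, 0.0], [0.006, -0.002, -1.0]]
contact_force: [0.3, -0.9, 1.5]
width: 0.0004
finger_force: 0.0
```

```bash
python3 - <<'E'
from h import *
s=robot.read_state();print(s['time_s'],s['tool_pos'],s['contact_force'])
y=np.radians(70.4);Q=np.array([[np.cos(y),-np.sin(y)],[np.sin(y),np.cos(y)]]);O=np.array([.536,.2195])
p,d=robot.snapshot("side");W=cloud("side",p,d);b=(W[...,:2]-O)@Q
r=mask(p,(0,150,40),(6,255,255))&(abs(b[...,1])<.098)&(b[...,0]<.1)&(b[...,0]>-.1)&(W[...,2]>.16)
k=np.polyfit(b[r][:,0],W[r][:,2],1);print('lid angle',np.arctan(-k[0]),r.sum())
m=mask(p,*COL['yellow'])&(W[...,2]>.1);print('paddle',W[m].mean(0))
cv2.imwrite("pics/side5.png",cv2.resize(p[60:310,200:460,::-1],None,fx=2.4,fy=2.4))
E
```

```text
13.45 [0.6388981  0.0433949  0.30897869] [ 0.33877478 -0.85500478  1.5092238 ]
lid angle -0.0018675366835203494 3719
paddle [0.63532083 0.05160147 0.20695468]
```

View pics/side5.png

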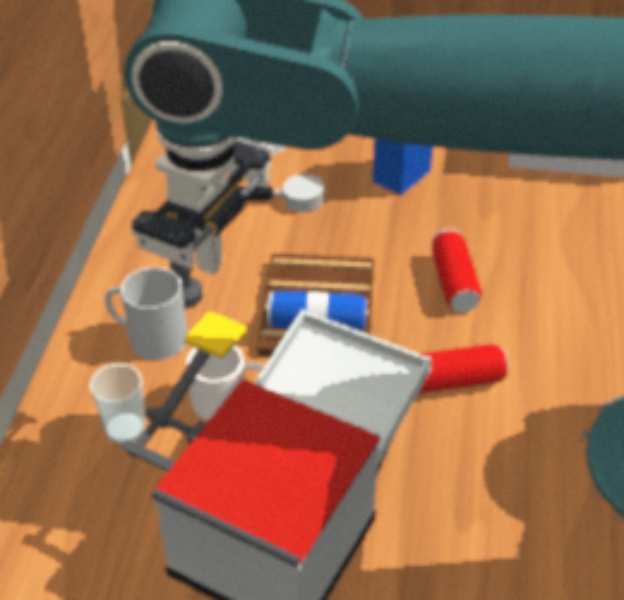

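The lid is shut (270,470), the paddle is up (217,333), the chute is empty, and the blue can and bystanders are in place. I'll hand in.

```bash
python3 -c "
from workcell import robot
print(robot.hand_in())"
```

```text
the job is handed in; nothing more can be done
None
```

I handed the job in at about 13.5 s. The green can rolled off the chute into the bin while the lid was up (inferred: it was out of view under the lid). The last picture shows the lid shut, the paddle up, and the blue can and the nearby things in place. The hand-in gave no verdict.

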